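# Change over to the snap die: punch away, cup up

### The arm

A 6-joint arm with a two-finger parallel gripper is mounted at the origin on the work surface. World frame = base frame: x ahead of the robot, y to its left, z up, the work surface at z = 0. Lengths are in m, angles in rad, forces in N, time in s.
With the tool pointing down it reaches from about 0.225 to 0.875 m from the base axis. Payload 3.4 kg.
Tool frame: the origin (TCP) lies on the centre line of the jaws, within the pads' length; the fingertips stand 8 mm ahead of it and the grasp point (between the pads) lies 11 mm behind it; z points along the fingers, y is the line along which they close (so a half turn about z gives the same grasp; the last joint's range is limited). The gripper opens to 85 mm and grips with 20 to 120 N. Pads are 22 mm wide; open, the fingers measure 114 mm over their backs; the gripper's body (76 mm by 85 mm) begins 54 mm behind the grasp point. The pads swing forward as they close: fully open they stand 13 mm farther back than shut.
Start: joints at [-1.248, 0.276, 1.505, -0, 1.361, -0.121], TCP at [0.247, -0.519, 0.239] pointing down, gripper open.
Joint ranges: [-2.89, 2.89], [-0.75, 2.08], [0.22, 2.7], [-1.18, 4.32], [0.11, 2.71], [-2.7, 2.7]. Speed limits (rad/s): [2.57, 2.57, 3.14, 3.14, 3.14, 3.14].

### API

Orientations are given as a rotation vector (axis times angle).
In Python, from station import ctrl gives the robot as it stands. The module is installed in compiled form; this text tells all that it offers.
- The arm moves only by the tool move_arm, never from a script. Its argument "rows" is a list of rows, each a list of 7 numbers: the closure in counts, from 0 (fully open) to 255 (shut), then the shift along the tool's x, y, z in cm, then the turn, a rotation vector about the tool's x, y, z in degrees. In form: [[hand, dx, dy, dz, wx, wy, wz], ...]. A call has 1 to 20 rows; each row shifts and turns the commanded pose from where the row before left it, along the tool's axes as they then stand; what a row does not reach is not made up. A row lasts 1/8 s, in which the tool goes at most 62.5 mm and 10.7 degrees, less where a joint would pass 70% of its speed; a pose out of reach is approached as far as the arm can. A call is refused whole if a number of a shift passes 6.25 or a number of a turn 10.7, either way. A call with a gripper value outside its range is refused whole. The fingers move at their own pace and stop on an object; "newtons" is the grip in N (left out, the last holds). Time passes only in rows, so rows that do not move let the fingers close. It gives the time, the measured TCP pose, the force, the opening and the grip force at its end, in the units of the state.
- ctrl.read_state(): the state, without advancing time (a new reading comes with each control period).
- ctrl.get_image(name): name is "side" or "top" or "wrist"; returns a dict with "color" (420x560x3 uint8, red, green, blue), "depth" (420x560 float32, m along the optical axis (not along the pixel's ray), 0 where there is no reading), "fx", "fy", "cx", "cy" (pixels), "dist" ([k1, k2, p1, p2, k3] as OpenCV has them; the pictures are not rectified), "R" (3x3) and "t" (3): a world point X has camera coordinates R X + t. Camera axes: x right, y down, z forward; pixel columns grow to the right and rows downward; lengths in m; the calibration is good to about 2 mm. A picture is of the moment at which its call begins.
- ctrl.sign_off(): hands the job in; it is judged then, once.
The state is a dict: "time_s": time; "joints": joint angles; "qd": joint speeds; "effort": joint torques, N m; "ee_pos": TCP position; "orientation": TCP orientation; "ft_force": force on the tool from outside, world axes, zero at the start; "ft_torque": the same for the moment, N m; "finger_gap": finger opening in m; "finger_force": force on a finger pad.
Only numpy, scipy, OpenCV 4.12 (cv2) and the standard library are available. Lean on these libraries where they do the work, as an engineer would, in place of code of your own. Each camera call takes 0.05 s, during which the arm holds its last target. There are 200 camera calls.

### The job

Put the blue-banded punch back upright, fully home, in the slot of its own blue-marked stand and let go of it. Then turn the brass-and-steel die over until you find the round cup sunk in one of its brass faces, and finish holding the die still in the gripper with the cup facing straight up, lifted well clear of its cradle with its middle more than 10 cm above the bench; do not put it down or let go. Leave the other punches and everything else on the bench where they are.

Things in the scene. Friction and masses are not known exactly. Their poses are not given: they have to be found in the camera images.
- die: Loose die, about 0.5 kg, lying in the cradle: brass block 30 x 30 mm, 28 mm long, between two steel journals 44 mm across, 14 mm long: 56 mm overall, flat ends to pinch. One of the 4 brass faces has the cup, a blind hole 16 mm wide, 14 deep; at the start it faces sideways or down, over 65 degrees from up. Origin: die centre. +x: out through the cup's mouth; z: along the journals.
- cradle: Fixed: wooden foot 92 x 52 x 22 mm (52 along the journals), two steel V-supports to 62 mm high. The die lies in it at any roll and stays, axis level 66 mm above the bench, ends overhanging 2 mm, so fingers pass beside both ends; it lifts straight out. Origin: on the bench under the die's middle. Axes: z level along the journals, y straight down, x level across.
- punch_blue: The setting punch with the blue band: a steel rod 18 mm in diameter and 85 mm long, foot chamfered to 14 mm, with a blue band from 62 to 82 mm up and a blue top, about 0.15 kg, standing loose on the bench at the start. Origin: centre of its foot; z axis: up along the rod.
- stand_blue: Fixed wooden block 54 x 54 x 36 mm with blue strips on top and two sides; in its top a round upright slot 23.5 mm wide, 26 mm deep. One of three alike but for colour, in a row in any order. Origin: centre of its underside; z up.
- slot_blue (a point): Middle of the floor of the slot in the blue stand, 10 mm above the bench: the foot of the blue punch rests here when it is home.
- punch_red: A punch like the blue one but with a red band and top, standing in the red stand, its foot 10 mm above the bench. To be left alone. Origin: centre of its foot.
- stand_red: The fixed stand with red marks, same size as the blue one, holding the red punch. Origin: centre of its underside.
- punch_yellow: A punch like the blue one but with a yellow band and top, standing in the yellow stand, its foot 10 mm above the bench. To be left alone. Origin: centre of its foot.
- stand_yellow: The fixed stand with yellow marks, same size as the blue one, holding the yellow punch. Origin: centre of its underside.
- glue_jar: Bystander: an amber glass jar with a black cap, 64 mm across, 85 mm high. Origin: on its underside.
- polish_tin: Bystander: a flat red tin, 72 mm across, 26 mm high. Origin: on its underside.
- hammer: Bystander: a hammer lying on the bench. Origin: under its middle.
- shoe_brush: Bystander: a brush lying on the bench. Origin: on its underside.
- heel_block: Bystander: a dark shoe heel block about 62 x 58 x 28 mm with a black rubber foot. Origin: on its underside.
Things that resemble listed ones, but are neither listed nor needed, are in the scene too. What is shaped like the stand_yellow but green or turquoise is not meant.

How it is judged:
On the way, in this order (a step that is already met when the one before it is completed fails the run):
1. the blue punch stands home in the blue stand, let go (horizontal distance between punch_blue and slot_blue below 0.006 m and height (world z) of punch_blue below 0.016 m and angle between punch_blue's own z axis and vertical below 0.15 rad and contact force between punch_blue and the fingers below 0.1 N), for 0.2 s.
2. the die is held up in the gripper with its cup up (angle between die's own x axis and vertical below 0.26 rad and height (world z) of die above 0.1 m and contact force between die and the fingers above 3 N), for 0.2 s.
At the end, for the whole second after the job is handed in: Blue punch in the blue slot, let go: foot within 6 mm of the slot floor's middle, tilt under 8 degrees. Die gripped (over 3 N), its middle over 100 mm above the bench, cup within 15 degrees of straight up, at rest, touching nothing but the gripper (all of step 1 and all of step 2 and linear speed of die below 0.02 m/s and angular speed of die below 0.2 rad/s and contact force between die and cradle below 0.1 N and contact force between die and punch_blue below 0.1 N and contact force between die and stand_blue below 0.1 N and contact force between die and stand_red below 0.1 N and contact force between die and stand_yellow below 0.1 N and contact force between die and punch_red below 0.1 N and contact force between die and punch_yellow below 0.1 N and contact force between die and glue_jar below 0.1 N and contact force between die and polish_tin below 0.1 N and contact force between die and hammer below 0.1 N and contact force between die and shoe_brush below 0.1 N and contact force between die and heel_block below 0.1 N); the arm keeps its last pose, push and grip.
It fails at once if another punch or a bystander is pushed more than 20 mm (distance of any of punch_red, punch_yellow, glue_jar, polish_tin, hammer, shoe_brush, heel_block from where it was at the start of the episode above 0.02 m).
It also fails if it takes over 64 s, if anything falls off the work surface, if the arm or the gripper's body presses on something with over 40 N, if the wrist force passes 120 N, or if a joint passes its speed limit or range.

## Working session

There is one attempt and no reset: what is moved stays moved. The work goes in short steps, Python scripts to look and compute and a tool call to move; the robot and the scene stay as the last step left them, time stands still between calls to the robot, and variables do not carry over. Pictures are saved under pics/ and viewed, at most 10 in all, crops included, and the job is handed in when it is done.

Besides the shell and the picture viewer there is one more tool, called after "Call:" by a JSON object that holds its "op" and its "data", one argument or row to a line. move_arm: Moves the arm, as the interface text tells. Its arguments: {"type":"object","properties":{"rows":{"type":"array"},"newtons":{"type":"number"}},"required":["rows"]}

```bash
mkdir -p pics
cat > h.py <<'E'
import numpy as np, cv2
from scipy.spatial.transform import Rotation as Ro
from station import ctrl
def shot(n,f=None):
    im=ctrl.get_image(n)
    np.savez('%s.npz'%n,**{k:np.array(v) for k,v in im.items()})
    if f: cv2.imwrite('pics/'+f,im['color'][:,:,::-1])
    return im
def load(n): return dict(np.load('%s.npz'%n))
def ray(im,u,v):
    K=np.array([[im['fx'],0,im['cx']],[0,im['fy'],im['cy']],[0,0,1]],float)
    return cv2.undistortPoints(np.array([[[u,v]]],float),K,np.array(im['dist'],float))[0,0]
def pt(im,u,v,z=None):
    x,y=ray(im,u,v);R=np.array(im['R']);t=np.array(im['t'])
    d=np.array([x,y,1.])
    if z is None:
        p=im['depth'][int(v)-1:int(v)+2,int(u)-1:int(u)+2];p=p[p>0]
        return R.T@(d*np.median(p)-t) if len(p) else None
    c=-R.T@t; w=R.T@d
    return c+w*(z-c[2])/w[2]
def proj(im,X):
    K=np.array([[im['fx'],0,im['cx']],[0,im['fy'],im['cy']],[0,0,1]],float)
    return cv2.projectPoints(np.array(X,float).reshape(-1,1,3),cv2.Rodrigues(np.array(im['R'],float))[0],np.array(im['t'],float),K,np.array(im['dist'],float))[0][:,0]
def delta(pos,Rt=None):
    "shift in tool axes (cm) and turn (deg) from measured pose"
    s=ctrl.read_state();R=Ro.from_rotvec(s['orientation'])
    d=R.inv().apply(np.array(pos)-s['ee_pos'])*100
    return d.round(2), (np.degrees((R.inv()*Rt).as_rotvec()).round(1) if Rt is not None else None)
E
python3 - <<'E'
from h import *
a=shot('top');b=shot('side')
cv2.imwrite('pics/a.png',cv2.resize(a['color'],(800,600))[:,:,::-1])
cv2.imwrite('pics/b.png',cv2.resize(b['color'],(800,600))[:,:,::-1])
s=ctrl.read_state();print(s)
for i in(a,b):print(-i['R'].T@i['t'],i['R'][2])
E
```

```text
{'time_s': 0.1, 'joints': array([-1.24801720e+00,  2.76544605e-01,  1.50601260e+00,  2.55489338e-05,
        1.36067088e+00, -1.20991301e-01]), 'qd': array([-0.00107241, -0.00061944, -0.00409576,  0.00030146,  0.00114753,
        0.00055153]), 'effort': array([ 8.41216370e-04, -4.17703593e+01, -2.46405745e+01, -3.01735445e-04,
        5.84172114e-03,  2.83515355e-06]), 'ee_pos': array([ 0.2467397 , -0.51887385,  0.23851644]), 'orientation': array([-3.06298650e+00, -6.91000354e-01,  2.19592011e-04]), 'ft_force': array([ 0.43354643, -0.03715421,  0.46142664]), 'ft_torque': array([ 0.01257913,  0.01239961, -0.04267986]), 'finger_force': 0.0, 'finger_gap': 0.08569847735889666}
[ 0.43334319 -0.01132115  1.40132327] [ 0.07918794 -0.00512229 -0.99684654]
[0.28562214 0.71348803 0.89367006] [ 0.22336574 -0.66306785 -0.71445698]
```

View pics/a.png

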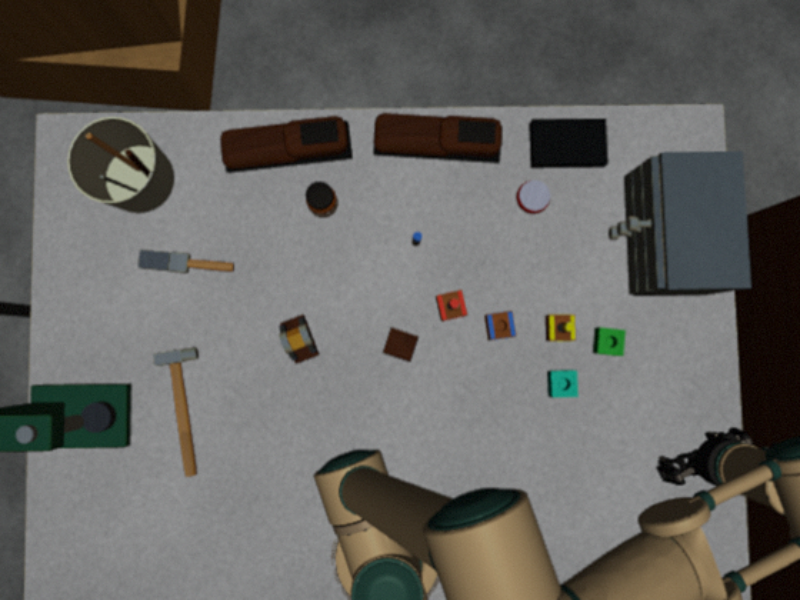

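View pics/b.png

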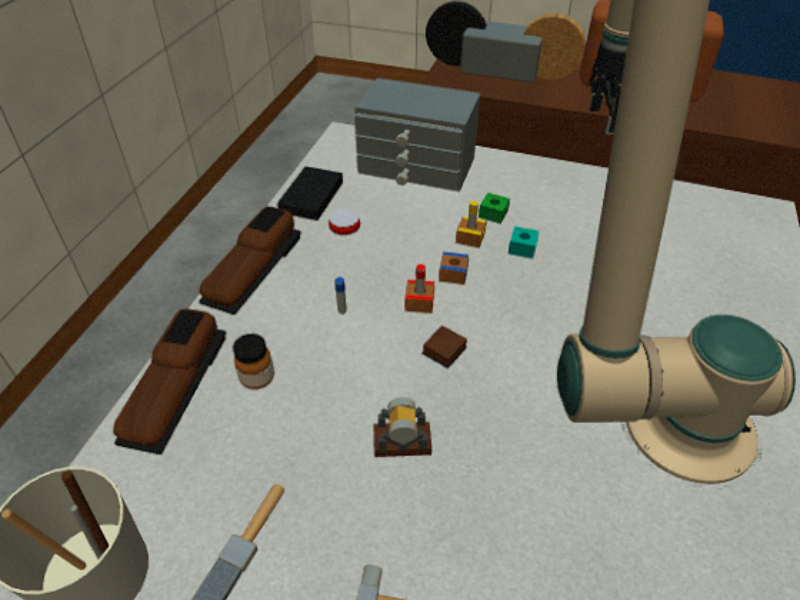

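The top view shows the blue-topped punch at (417,238). The blue-striped stand with an empty slot is at (502,325), between red (452,305, occupied) and yellow (562,328, occupied). Green (610,342) and turquoise (563,383) are decoys. The die in its cradle is at (298,338). I'll confirm these in enlarged crops and measure.

Run:
```python
from h import *
a=load('top');b=load('side')
c=lambda i,x0,y0,w,h,W,H:cv2.resize(i['color'][y0:y0+h,x0:x0+w],(W,H),interpolation=cv2.INTER_CUBIC)
top=np.hstack([c(a,280,150,120,100,400,333),c(a,190,215,50,42,400,333)])
bot=np.hstack([c(b,220,185,110,73,400,265),c(b,250,270,60,40,400,265)])
cv2.imwrite('pics/c.png',np.vstack([top,bot])[:,:,::-1])
f=.7
for n,u,v,z in[('punch',417,238,.085),('stand',502,325,.036),('red',456,302,.095),('yel',566,326,.095),('die',298,338,.085)]:
    print(n,pt(a,u*f,v*f,z).round(4),pt(a,u*f,v*f))
```

```text
punch [ 0.6474 -0.0699  0.085 ] [ 0.64700204 -0.06978385  0.08751392]
stand [ 0.4718 -0.2435  0.036 ] [ 0.47248778 -0.24771125  0.01114061]
red [ 0.517  -0.1439  0.095 ] [ 0.51699193 -0.14387533  0.09529396]
yel [ 0.466  -0.3598  0.095 ] [ 0.46614407 -0.3612059   0.08955578]
die [0.4515 0.1695 0.085 ] [0.45146721 0.16969725 0.08388394]
```

View pics/c.png

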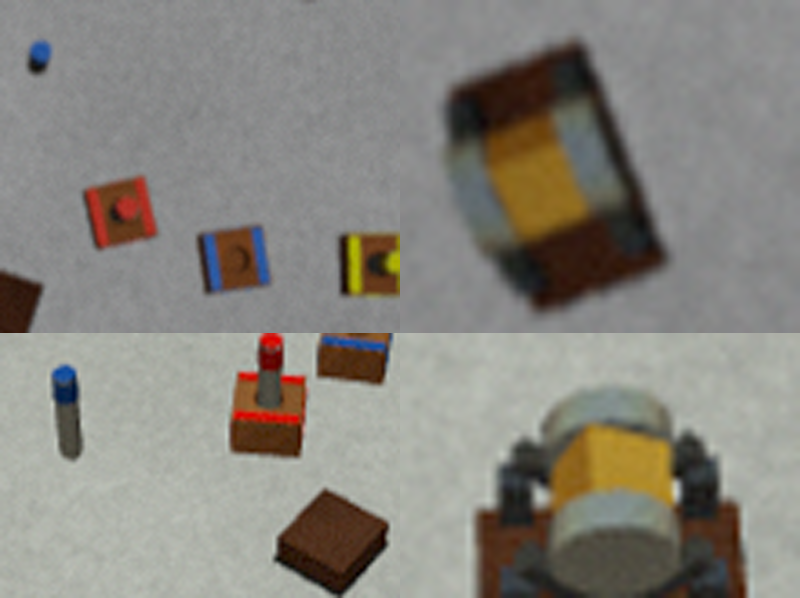

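Confirmed: the blue punch stands loose, the blue stand sits between red and yellow with an empty slot (depth reads its floor at 0.011), and no cup is visible on the upper faces of the die. Moving above the punch.

Call:
{"op": "move_arm", "data": {
  "rows": [
    [0, 4.6, -1.95, 0.3, 0, 0, 0],
    [0, 4.6, -1.95, 0.3, 0, 0, 0],
    [0, 4.6, -1.95, 0.3, 0, 0, 0],
    [0, 4.6, -1.95, 0.3, 0, 0, 0],
    [0, 4.6, -1.95, 0.3, 0, 0, 0],
    [0, 4.6, -1.95, 0.3, 0, 0, 0],
    [0, 4.6, -1.95, 0.3, 0, 0, 0],
    [0, 4.6, -1.95, 0.3, 0, 0, 0],
    [0, 4.6, -1.95, 0.3, 0, 0, 0],
    [0, 4.6, -1.95, 0.3, 0, 0, 0],
    [0, 4.6, -1.95, 0.3, 0, 0, 0],
    [0, 4.6, -1.95, 0.3, 0, 0, 0],
    [0, 0, 0, 0, 0, 0, -9.2],
    [0, 0, 0, 0, 0, 0, -9.2],
    [0, 0, 0, 0, 0, 0, -9.2],
    [0, 0, 0, 0, 0, 0, -9.2],
    [0, 0, 0, 0, 0, 0, -9.2],
    [0, 0, 0, 0, 0, 0, -9.2],
    [0, 0, 0, 0, 0, 0, -9.2]
  ],
  "newtons": 40
}}

```text
time_s: 2.48
ee_pos: [0.6446, -0.0709, 0.2027]
orientation: [-2.218, -2.223, 0.001]
ft_force: [0.7, 0.6, 0.3]
finger_gap: 0.0854
finger_force: 0.0
```

Run:
```python
from h import *
w=shot('wrist','d.png');s=ctrl.read_state();print(s['ee_pos'],Ro.from_rotvec(s['orientation']).as_matrix().round(3),s['joints'].round(2))
hsv=cv2.cvtColor(w['color'],cv2.COLOR_RGB2HSV)
m=cv2.inRange(hsv,(100,120,40),(130,255,255))
n,l,st,c=cv2.connectedComponentsWithStats(m)
for i in range(1,n):
    if st[i,4]>60: print(st[i],c[i],pt(w,*c[i],.085),pt(w,*c[i]))
```

```text
[ 0.64464809 -0.07093507  0.20265323] [[-0.005  1.    -0.001]
 [ 1.     0.005  0.   ]
 [ 0.    -0.001 -1.   ]] [-0.22  0.41  1.4  -0.    1.34 -0.22]
[279 190  22  29 472] [288.86864407 204.46610169] [ 0.65282941 -0.06886342  0.085     ] [ 0.65278507 -0.06840798  0.08642238]
[ 96 322  31   9 197] [110.48730964 325.7106599 ] [ 0.49156351 -0.18552954  0.085     ] [ 0.46264661 -0.22277671  0.03736256]
```

View pics/d.png

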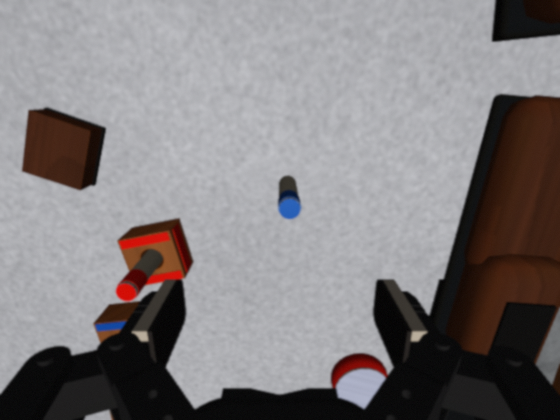

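The wrist view shows the punch alone, with its blue top disc centred at about (289,208). The red stand is at the left (155,255), with the edge of the blue one at (110,325).

Run:
```python
from h import *
w=load('wrist');p=pt(w,289,208,.085);print(p,pt(w,289,208), pt(w,288,184,.02));print(delta([p[0],p[1],.054]))
```

```text
[ 0.65297219 -0.07182497  0.085     ] [ 0.65292634 -0.07134555  0.08644443] [ 0.65373607 -0.06863554  0.02      ]
(array([-0.1 ,  0.85, 14.86]), None)
```

Call:
{"op": "move_arm", "data": {
  "rows": [
    [0, -0.1, 0.8, 2, 0, 0, 0],
    [0, 0, 0, 4, 0, 0, 0],
    [0, 0, 0, 4, 0, 0, 0],
    [0, 0, 0, 3, 0, 0, 0],
    [0, 0, 0, 1.6, 0, 0, 0],
    [0, 0, 0, 0, 0, 0, 0],
    [200, 0, 0, 0, 0, 0, 0],
    [255, 0, 0, 0, 0, 0, 0],
    [255, 0, 0, 0, 0, 0, 0],
    [255, 0, 0, 0, 0, 0, 0],
    [255, 0, 0, 0, 0, 0, 0],
    [255, 0, 0, 0, 0, 0, 0]
  ],
  "newtons": 40
}}

```text
time_s: 4.03
ee_pos: [0.6532, -0.0721, 0.0581]
orientation: [2.224, 2.217, 0.001]
ft_force: [-2.0, 1.4, 5.8]
finger_gap: 0.0172
finger_force: 39.3
```

Call:
{"op": "move_arm", "data": {
  "rows": [
    [255, 0, 0, -4, 0, 0, 0],
    [255, 0, 0, -4.5, 0, 0, 0],
    [255, 0, 0, -4.5, 0, 0, 0],
    [255, -3, -3, 0, 0, 0, 0],
    [255, -3, -3, 0, 0, 0, 0],
    [255, -3, -3, 0, 0, 0, 0],
    [255, -3, -3, 0, 0, 0, 0],
    [255, -3, -3, 0, 0, 0, 0],
    [255, -2.1, -3.1, 0, 0, 0, 0],
    [255, 0, 0, 0, 0, 0, 0],
    [255, 0, 0, 0, 0, 0, 0]
  ]
}}

```text
time_s: 5.4
ee_pos: [0.4717, -0.2423, 0.187]
orientation: [-2.225, -2.217, -0.001]
ft_force: [1.5, 0.1, -1.6]
finger_gap: 0.0171
finger_force: 39.7
```

Run:
```python
from h import *
w=shot('wrist');a=load('top');s=ctrl.read_state();print(s['ee_pos'],s['finger_gap'],Ro.from_rotvec(s['orientation']).as_matrix().round(3))
print(pt(a,350.4,228,.036))
b=shot('side')
cv2.imwrite('pics/e.png',np.hstack([cv2.resize(w['color'],(480,360)),cv2.resize(b['color'][120:240,240:350],(320,360),interpolation=cv2.INTER_CUBIC)])[:,:,::-1])
hsv=cv2.cvtColor(w['color'],cv2.COLOR_RGB2HSV)
m=cv2.inRange(hsv,(100,120,40),(130,255,255))
n,l,st,c=cv2.connectedComponentsWithStats(m)
for i in range(1,n):
    if st[i,4]>60: print(st[i],c[i],pt(w,*c[i],.036),pt(w,*c[i]))
```

```text
[ 0.47199308 -0.24210702  0.18704253] 0.016679488402085153 [[ 0.003  1.     0.   ]
 [ 1.    -0.003  0.   ]
 [ 0.     0.    -1.   ]]
[ 0.47036896 -0.24049626  0.036     ]
[249 166  57  16 536] [276.68656716 173.31716418] [ 0.47030989 -0.22238813  0.036     ] [ 0.47031743 -0.22214858  0.03708789]
[256 213  54  14 459] [282.66884532 219.33551198] [ 0.47556384 -0.26521031  0.036     ] [ 0.47554709 -0.26466855  0.03746473]
[ 257  273   45   39 1054] [279.12808349 290.09582543] [ 0.47212459 -0.3397556   0.036     ] [ 0.47222435 -0.23270291  0.20580624]
[ 257  306   46   37 1321] [279.34216503 323.86979561] [ 0.47223701 -0.37977835  0.036     ] [ 0.47227188 -0.24170668  0.21523555]
```

View pics/e.png

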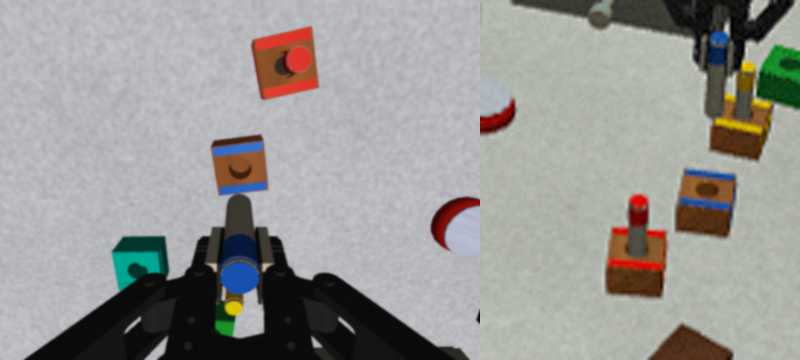

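The wrist view shows the blue slot at about (280,198) between its two blue strips, with the punch upright in the jaws. Correcting by 2 mm, going to just above the slot, and checking.

Call:
{"op": "move_arm", "data": {
  "rows": [
    [255, -0.1, 0.1, 3, 0, 0, 0],
    [255, -0.1, 0, 3, 0, 0, 0],
    [255, 0, 0, 2.3, 0, 0, 0],
    [255, 0, 0, 0, 0, 0, 0],
    [255, 0, 0, 0, 0, 0, 0]
  ]
}}

```text
time_s: 6.12
ee_pos: [0.4735, -0.2445, 0.105]
orientation: [2.223, 2.218, 0.001]
ft_force: [0.5, -0.5, -2.5]
finger_gap: 0.0168
finger_force: 39.6
```

Run:
```python
from h import *
w=shot('wrist');b=shot('side');s=ctrl.read_state();e=s['ee_pos'];print(e,s['ft_force'])
print(proj(w,[[.4725,-.2435,.036],[e[0],e[1],e[2]-.058]]),proj(b,[[.4725,-.2435,.036],[e[0],e[1],e[2]-.058]]))
cv2.imwrite('pics/f.png',np.hstack([cv2.resize(w['color'][140:320,190:370],(400,400)),cv2.resize(b['color'][150:220,285:355],(400,400),interpolation=cv2.INTER_CUBIC)])[:,:,::-1])
```

```text
[ 0.47353223 -0.24484434  0.10550666] [ 0.36478615  0.31733843 -1.97958383]
[[276.55366957 228.3428935 ]
 [278.10985643 237.18342383]] [[317.51266748 181.56335062]
 [317.53476736 178.21461811]]
```

View pics/f.png

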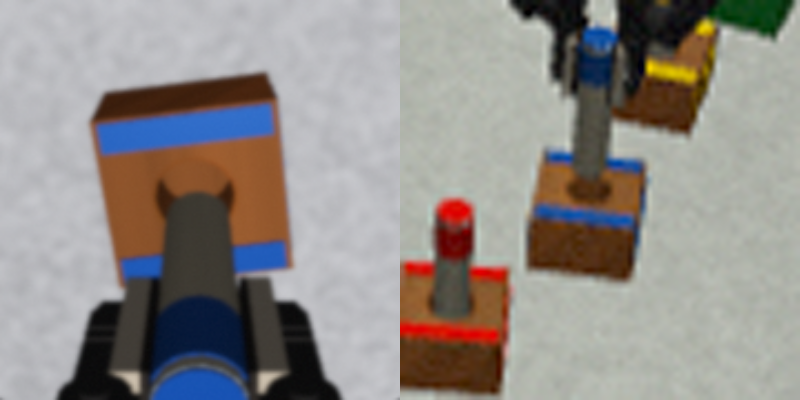

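The foot hangs over the slot. Slot centre in the wrist crop is about (196,190), rod at x≈199, so the foot is about 1.5 mm too far to −y. Correcting, then inserting.

Call:
{"op": "move_arm", "data": {
  "rows": [
    [255, 0.15, 0, 0, 0, 0, 0],
    [255, 0, 0, 1, 0, 0, 0],
    [255, 0, 0, 0.8, 0, 0, 0],
    [255, 0, 0, 0.7, 0, 0, 0],
    [255, 0, 0, 0.6, 0, 0, 0],
    [255, 0, 0, 0.3, 0, 0, 0],
    [255, 0, 0, 0, 0, 0, 0]
  ],
  "newtons": 25
}}

```text
time_s: 7.1
ee_pos: [0.4724, -0.2429, 0.0701]
orientation: [-2.225, -2.218, 0.0]
ft_force: [-0.4, -0.3, -1.1]
finger_gap: 0.0169
finger_force: 39.7
```

Call:
{"op": "move_arm", "data": {
  "rows": [
    [255, 0, 0, 0.2, 0, 0, 0],
    [255, 0, 0, 0, 0, 0, 0],
    [120, 0, 0, 0, 0, 0, 0],
    [120, 0, 0, 0, 0, 0, 0],
    [60, 0, 0, 0, 0, 0, 0],
    [60, 0, 0, -2, 0, 0, 0],
    [60, 0, 0, -4, 0, 0, 0],
    [0, 0, 0, -5, 0, 0, 0],
    [0, 0, 0, -5, 0, 0, 0]
  ]
}}

```text
time_s: 8.22
ee_pos: [0.4722, -0.2428, 0.2298]
orientation: [2.225, 2.218, -0.0]
ft_force: [0.4, -1.1, -0.1]
finger_gap: 0.0853
finger_force: 0.0
```

Run:
```python
from h import *
w=shot('wrist');s=ctrl.read_state();print(s['ee_pos'],s['finger_force'])
hsv=cv2.cvtColor(w['color'],cv2.COLOR_RGB2HSV)
m=cv2.inRange(hsv,(100,120,40),(130,255,255))
n,l,st,c=cv2.connectedComponentsWithStats(m)
for i in range(1,n):
    if st[i,4]>60: print(st[i],c[i],pt(w,*c[i]))
# die axis: top-view wooden foot / die
a=load('top')
hv=cv2.cvtColor(a['color'],cv2.COLOR_RGB2HSV)
# points above bench near die
P=[]
for v in range(210,262):
  for u in range(188,232):
    p=pt(a,u,v)
    if p is not None and p[2]>.008: P.append(np.r_[p,u,v])
P=np.array(P);base=P[:,:2]
r=cv2.minAreaRect(base[P[:,2]>.012].astype(np.float32)*1000);print('foot',r)
t=P[P[:,2]>.078];print('top ridge',len(t),t[:,:3].mean(0),P[:,2].max(), cv2.fitLine(t[:,:2].astype(np.float32),2,0,.01,.01).ravel())
```

```text
[ 0.47546906 -0.24495851  0.2370588 ] 0.0
[252 157  50  14 416] [276.35576923 163.29086538] [ 0.47023649 -0.22205766  0.03745394]
[259 184  47  27 658] [280.47720365 199.6443769 ] [ 0.47402925 -0.24177278  0.09602367]
foot ((449.9895935058594, 177.46884155273438), (91.9874496459961, 57.87758255004883), 21.99686622619629)
top ridge 200 [0.44979335 0.17636806 0.08334245] 0.08984514383766289 [ 0.35005862 -0.9367278   0.44979334  0.17636806]
```

The punch is home: its top reads z = 0.096 over the slot. The die is at about (0.450, 0.176) with its axis at −68°. The hidden faces are the robot-side one and the bottom one, so I'll look at the robot side with the wrist camera.

Call:
{"op": "move_arm", "data": {
  "rows": [
    [0, 4.75, -1.6, 0, 0, 0, 0],
    [0, 4.75, -1.6, 0, 0, 0, 0],
    [0, 4.75, -1.6, 0, 0, 0, 0],
    [0, 4.75, -1.6, 0, 0, 0, 0],
    [0, 4.75, -1.6, 0, 0, 0, 0],
    [0, 4.75, -1.6, 0, 0, 0, 0],
    [0, 4.75, -1.6, 0, 0, 0, 0],
    [0, 4.75, -1.6, 0, 0, 0, 0],
    [0, 0, 0, 0, 0, 0, 9.7],
    [0, 0, 0, 0, 0, 0, 9.7],
    [0, 0, 0, 0, 0, 0, 9.7],
    [0, 0, 0, 0, 0, 0, 9.7],
    [0, 0, 0, 0, 0, 0, 9.7],
    [0, 0, 0, 0, 0, 0, 9.7],
    [0, 0, 0, 0, 0, 0, 9.7],
    [0, 0, 0, 0, 0, 10, 0],
    [0, 0, 0, 0, 0, 10, 0],
    [0, 0, 0, 0, 0, 10, 0],
    [0, 0, 0, 0, 0, 10, 0],
    [0, 0, 0, 0, 0, 10, 0]
  ],
  "newtons": 60
}}

```text
time_s: 10.78
ee_pos: [0.3393, 0.1431, 0.224]
orientation: [-2.733, -0.546, -1.048]
ft_force: [-0.7, 0.5, 0.4]
finger_gap: 0.0852
finger_force: 0.0
```

Run:
```python
from h import *
w=shot('wrist');s=ctrl.read_state();R=Ro.from_rotvec(s['orientation']);print(s['ee_pos'],R.as_matrix().round(3),s['joints'].round(2))
c=-w['R'].T@w['t'];print('cam',c,'in tool',R.inv().apply(c-s['ee_pos']), 'axis in tool',R.inv().apply(w['R'][2]))
print(proj(w,[[.45,.1765,.066]]))
```

```text
[0.33745361 0.14279685 0.22182737] [[ 0.689  0.391  0.61 ]
 [ 0.276 -0.92   0.278]
 [ 0.67  -0.023 -0.742]] [-0.23 -0.41  2.4   0.73  0.66  0.48]
cam [0.31556471 0.1273426  0.3810848 ] in tool [ 0.08740451  0.00192935 -0.13578518] axis in tool [-0.32616483  0.00112565  0.94531224]
[[292.95001378 204.81553678]]
```

```bash
cat >> h.py <<'E'
def tool(az,tilt):
    "tool x outward at azimuth az, tilt>0: fingers lean outward"
    a=np.radians(az);o=np.array([np.cos(a),np.sin(a),0]);u=np.array([0,0,1.]);t=np.radians(tilt)
    z=-u*np.cos(t)+o*np.sin(t);x=o*np.cos(t)+u*np.sin(t)
    return Ro.from_matrix(np.c_[x,np.cross(z,x),z])
E
python3 - <<'E'
from h import *
R=tool(21.5,45);z=R.as_matrix()[:,2];d=np.array([.45,.177,.066])
print(R.as_matrix().round(3));print('pre',delta(d+z*(.011-.12),R),d-z*.109);s=ctrl.read_state();print(s['qd'].round(3),s['ee_pos'])
E
```

```text
[[ 0.658  0.367  0.658]
 [ 0.259 -0.93   0.259]
 [ 0.707  0.    -0.707]]
pre (array([-2.3 ,  1.23,  8.5 ]), array([-2. ,  2.9,  0.2])) [0.3782884  0.14875205 0.14307464]
[ 0.074  0.04  -0.063 -0.292  0.018  0.491] [0.33745361 0.14279685 0.22182737]
```

Call:
{"op": "move_arm", "data": {
  "rows": [
    [0, -0.6, 0.3, 2.1, 0, 0, 0],
    [0, -0.6, 0.3, 2.1, 0, 0, 0],
    [0, -0.6, 0.3, 2.1, 0, 0, 0],
    [0, -0.5, 0.3, 2.1, 0, 0, 0],
    [0, 0, 0, 0, -2, 3, 0.2],
    [0, 0, 0, 0, 0, 0, 0],
    [0, 0, 0, 0, 0, 0, 0]
  ]
}}

```text
time_s: 11.7
ee_pos: [0.3819, 0.1502, 0.1477]
orientation: [-2.725, -0.527, -1.114]
ft_force: [-0.5, -0.4, 0.1]
finger_gap: 0.0854
finger_force: 0.0
```

Run:
```python
from h import *
R=tool(21.5,45);z=R.as_matrix()[:,2];d=np.array([.45,.177,.066])
print('pre',delta(d+z*(.011-.12),R));s=ctrl.read_state();print(s['joints'].round(2),s['ee_pos'])
w=shot('wrist');print(proj(w,[d,d+[.022,-.055,0],d+[-.022,.055,0]]))
cv2.imwrite('pics/g.png',w['color'][:,:,::-1])
```

```text
pre (array([-0.6 ,  0.  ,  0.06]), array([-0.6,  0.5,  0.1]))
[-0.1  -0.13  2.57  1.59  0.34 -0.37] [0.38191884 0.1501967  0.1476995 ]
[[278.35858423 218.78946546]
 [354.23058642 218.97481254]
 [202.74786416 218.60040068]]
```

View pics/g.png

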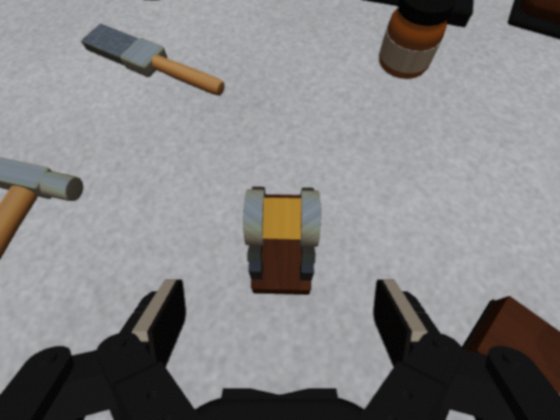

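The die is centred at (282,218), about 3 mm to the right of my estimate. The path is clear, with the heel block well to the right. Going in and gripping.

Call:
{"op": "move_arm", "data": {
  "rows": [
    [0, -0.6, 0.25, 2, -0.6, 0.5, 0],
    [0, 0, 0, 3, 0, 0, 0],
    [0, 0, 0, 3, 0, 0, 0],
    [0, 0, 0, 2.5, 0, 0, 0],
    [0, 0, 0, 1.5, 0, 0, 0],
    [0, 0, 0, 0, 0, 0, 0],
    [0, 0, 0, 0, 0, 0, 0]
  ]
}}

```text
time_s: 12.62
ee_pos: [0.4467, 0.18, 0.0748]
orientation: [-2.71, -0.524, -1.126]
ft_force: [0.1, -0.4, 1.2]
finger_gap: 0.0852
finger_force: 0.0
```

Run:
```python
from h import *
R=tool(21.5,45);z=R.as_matrix()[:,2];d=np.array([.451,.1745,.066])
print('fin',delta(d+z*.011,R));s=ctrl.read_state();print(s['joints'].round(2),s['ee_pos'],s['ft_force'])
```

```text
fin (array([-0.49,  0.71,  1.85]), array([-1. , -0.3, -0. ]))
[ 0.06  0.25  2.6   2.64  0.53 -1.36] [0.44669162 0.18004364 0.07477671] [ 0.11967982 -0.35106463  1.18785111]
```

Call:
{"op": "move_arm", "data": {
  "rows": [
    [0, -0.25, 0.35, 0.6, -1, 0, 0],
    [0, -0.25, 0.35, 0.6, 0, 0, 0],
    [0, 0, 0, 0.6, 0, 0, 0],
    [0, 0, 0, 0, 0, 0, 0],
    [0, 0, 0, 0, 0, 0, 0]
  ]
}}

```text
time_s: 13.25
ee_pos: [0.4578, 0.1769, 0.058]
orientation: [-2.726, -0.516, -1.135]
ft_force: [-0.4, 1.1, 0.7]
finger_gap: 0.0855
finger_force: 0.0
```

Run:
```python
from h import *
R=tool(21.5,45);z=R.as_matrix()[:,2];d=np.array([.451,.1745,.066])
print('fin',delta(d+z*.011,R));s=ctrl.read_state();print(s['joints'].round(2),s['ee_pos'],s['ft_force'])
```

```text
fin (array([ 0.06, -0.02,  0.02]), array([-0. , -0.2, -0.1]))
[ 0.07  0.32  2.61  2.75  0.6  -1.46] [0.45779634 0.17693985 0.05797337] [-0.41290153  1.11247068  0.6540382 ]
```

Call:
{"op": "move_arm", "data": {
  "rows": [
    [200, 0, 0, 0, 0, 0, 0],
    [255, 0, 0, 0, 0, 0, 0],
    [255, 0, 0, 0, 0, 0, 0],
    [255, 0, 0, 0, 0, 0, 0],
    [255, 0, 0, 0, 0, 0, 0],
    [255, 1, 0, -1, 0, 0, 0],
    [255, 1.4, 0, -1.4, 0, 0, 0],
    [255, 1.4, 0, -1.4, 0, 0, 0],
    [255, 1.4, 0, -1.4, 0, 0, 0],
    [255, 1.4, 0, -1.4, 0, 0, 0],
    [255, 1.4, 0, -1.4, 0, 0, 0],
    [255, 1.4, 0, -1.4, 0, 0, 0],
    [255, 0, 0, 0, 0, 0, 0]
  ],
  "newtons": 60
}}

```text
time_s: 14.88
ee_pos: [0.4562, 0.1794, 0.1774]
orientation: [-2.719, -0.523, -1.131]
ft_force: [-0.2, -0.7, -5.3]
finger_gap: 0.0557
finger_force: 66.6
```

Run:
```python
from h import *
s=ctrl.read_state();print(s['joints'].round(2),s['ee_pos'],s['ft_force'],Ro.from_rotvec(s['orientation']).as_matrix().round(2))
```

```text
[ 0.06 -0.05  2.4   1.42  0.23 -0.07] [0.45616639 0.17939006 0.17741992] [-0.16211674 -0.67598519 -5.34109787] [[ 0.65  0.37  0.66]
 [ 0.26 -0.93  0.27]
 [ 0.71 -0.   -0.7 ]]
```

Call:
{"op": "move_arm", "data": {
  "rows": [
    [255, 0, 0, 0, 0, -5, 0],
    [255, 0, 0, 0, 0, -5, 0],
    [255, 0, 0, 0, 0, -5, 0],
    [255, 0, 0, 0, 0, -5, 0],
    [255, 0, 0, 0, 0, -6, 0],
    [255, 0, 0, 0, 0, -6, 0],
    [255, 0, 0, 0, 0, -6, 0],
    [255, 0, 0, 0, 0, -7, 0],
    [255, 0, 0, 0, 0, -7, 0],
    [255, 0, 0, 0, 0, -7, 0],
    [255, 0, 0, 0, 0, -7, 0],
    [255, 0, 0, 0, 0, -7, 0],
    [255, 0, 0, 0, 0, -7, 0],
    [255, 0, 0, 0, 0, -7, 0],
    [255, 0, 0, 0, 0, -7, 0],
    [255, 0, 0, 0, 0, -7, 0],
    [255, 0, 0, 0, 0, 0, 0],
    [255, 0, 0, 0, 0, 0, 0],
    [255, 0, 0, 0, 0, 0, 0]
  ]
}}

```text
time_s: 17.25
ee_pos: [0.4554, 0.1917, 0.1794]
orientation: [2.687, 0.572, -1.218]
ft_force: [0.5, -0.3, -5.6]
finger_gap: 0.0552
finger_force: 66.3
```

Run:
```python
from h import *
s=ctrl.read_state();R=Ro.from_rotvec(s['orientation']);e=s['ee_pos'];print(s['joints'].round(2),e,R.as_matrix().round(2),s['ft_force'])
a=shot('top');b=shot('side');d=e-.011*R.as_matrix()[:,2]
o=[]
for i in(a,b):
    u,v=proj(i,[d])[0].astype(int);print(u,v)
    o.append(cv2.resize(i['color'][v-30:v+30,u-30:u+30],(400,400),interpolation=cv2.INTER_CUBIC))
cv2.imwrite('pics/i.png',np.hstack(o)[:,:,::-1])
```

```text
[ 0.3   0.67  1.29 -0.06  2.03  1.45] [0.4553559  0.19169214 0.17940338] [[ 0.6   0.39 -0.7 ]
 [ 0.28 -0.92 -0.28]
 [-0.75 -0.03 -0.66]] [ 0.53880365 -0.32566314 -5.64048343]
193 231
272 264
```

View pics/i.png

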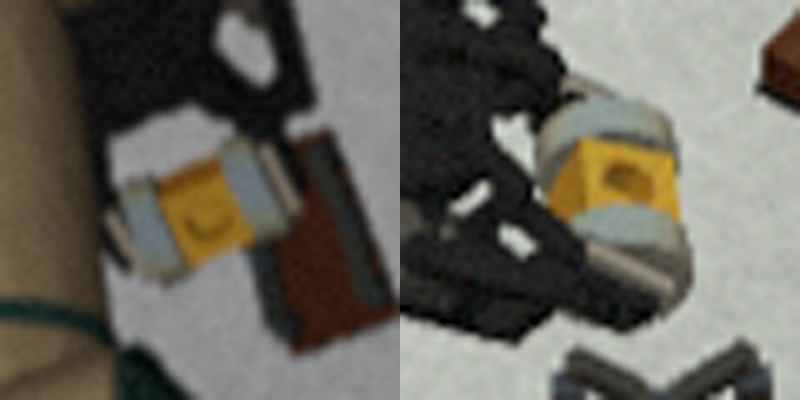

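The cup is found: it shows in the brass face now near the top, at crop (207,218) in the top view and (630,180) in the side view. Fitting that face's plane from depth to get its tilt.

Run:
```python
from h import *
s=ctrl.read_state();R=Ro.from_rotvec(s['orientation']).as_matrix();ax=R[:,1]
d=s['ee_pos']-.011*R[:,2]
for n in('top','side'):
    i=load(n);u,v=proj(i,[d])[0].astype(int);hsv=cv2.cvtColor(i['color'],cv2.COLOR_RGB2HSV);P=[]
    for y in range(v-25,v+25):
        for x in range(u-25,u+25):
            h=hsv[y,x]
            if 15<h[0]<28 and h[1]>150 and h[2]>110:
                p=pt(i,x,y)
                if p is not None and np.linalg.norm(p-d)<.035:P.append(p)
    P=np.array(P);q=(P-d)
    # 1-dof: roll about tool y; find angle where a plane at 15 mm holds most points
    best=[]
    xo=np.cross([0,0,1.],ax);xo/=np.linalg.norm(xo);up=np.cross(ax,xo)
    for off in np.arange(.010,.021,.001):
      for a in np.arange(-40,41,1):
        m=np.cos(np.radians(a))*up+np.sin(np.radians(a))*xo
        r=q@m-off
        best.append((np.sum(np.exp(-(r/.0012)**2)),a,round(off,3)))
    best.sort(reverse=True);print(n,len(P),'up',up.round(2),'xo',xo.round(2),best[:6])
```

```text
top 117 up [ 0.01 -0.03  1.  ] xo [ 0.92  0.39 -0.  ] [(np.float64(41.10506872269015), np.int64(-22), np.float64(0.013)), (np.float64(41.09861591418766), np.int64(-21), np.float64(0.013)), (np.float64(40.47470419209195), np.int64(-20), np.float64(0.013)), (np.float64(40.44733363689133), np.int64(-23), np.float64(0.013)), (np.float64(39.34846779632046), np.int64(-19), np.float64(0.013)), (np.float64(39.15808606904271), np.int64(-24), np.float64(0.013))]
side 152 up [ 0.01 -0.03  1.  ] xo [ 0.92  0.39 -0.  ] [(np.float64(61.379520833033304), np.int64(-22), np.float64(0.011)), (np.float64(60.79326122641811), np.int64(-23), np.float64(0.011)), (np.float64(60.392662883167944), np.int64(-21), np.float64(0.011)), (np.float64(58.60375848199923), np.int64(-24), np.float64(0.011)), (np.float64(58.09485384233979), np.int64(-20), np.float64(0.011)), (np.float64(55.0374029041614), np.int64(-25), np.float64(0.011))]
```

Both views agree that the cup leans about 22° toward the robot. Turning the rest of the way.

Call:
{"op": "move_arm", "data": {
  "rows": [
    [255, 0, 0, 0, 0, -5, 0],
    [255, 0, 0, 0, 0, -5, 0],
    [255, 0, 0, 0, 0, -5, 0],
    [255, 0, 0, 0, 0, -5, 0],
    [255, 0, 0, 0, 0, 0, 0],
    [255, 0, 0, 0, 0, 0, 0],
    [255, 0, 0, 0, 0, 0, 0]
  ]
}}

```text
time_s: 18.23
ee_pos: [0.4557, 0.1914, 0.1797]
orientation: [2.388, 0.516, -1.634]
ft_force: [0.1, -0.3, -5.3]
finger_gap: 0.0553
finger_force: 66.6
```

Run:
```python
from h import *
s=ctrl.read_state();R=Ro.from_rotvec(s['orientation']).as_matrix();ax=R[:,1]
print(s['joints'].round(2),s['ee_pos'],R.round(2),s['qd'].round(3))
d=s['ee_pos']-.011*R[:,2];o=[]
for n in('top','side'):
    i=shot(n);u,v=proj(i,[d])[0].astype(int);hsv=cv2.cvtColor(i['color'],cv2.COLOR_RGB2HSV);P=[]
    o.append(cv2.resize(i['color'][v-30:v+30,u-30:u+30],(400,400),interpolation=cv2.INTER_CUBIC))
    for y in range(v-25,v+25):
        for x in range(u-25,u+25):
            h=hsv[y,x]
            if 15<h[0]<28 and h[1]>150 and h[2]>110:
                p=pt(i,x,y)
                if p is not None and np.linalg.norm(p-d)<.035:P.append(p)
    P=np.array(P);q=(P-d);best=[]
    xo=np.cross([0,0,1.],ax);xo/=np.linalg.norm(xo);up=np.cross(ax,xo)
    for off in np.arange(.010,.021,.001):
      for a in np.arange(-40,41,1):
        m=np.cos(np.radians(a))*up+np.sin(np.radians(a))*xo
        best.append((round(np.sum(np.exp(-((q@m-off)/.0012)**2)),1),int(a),round(off,3)))
    best.sort(reverse=True);print(n,len(P),best[:5])
cv2.imwrite('pics/j.png',np.hstack(o)[:,:,::-1])
```

```text
[ 0.31  0.85  1.18 -0.1   2.3   1.44] [0.45566317 0.19141599 0.17968211] [[ 0.33  0.39 -0.86]
 [ 0.17 -0.92 -0.36]
 [-0.93 -0.03 -0.37]] [ 0.001  0.002  0.001 -0.002  0.002 -0.   ]
top 69 [(np.float64(28.7), -5, np.float64(0.014)), (np.float64(28.3), -6, np.float64(0.014)), (np.float64(28.2), -4, np.float64(0.014)), (np.float64(27.1), -7, np.float64(0.014)), (np.float64(27.0), -3, np.float64(0.014))]
side 114 [(np.float64(59.5), -1, np.float64(0.01)), (np.float64(59.3), -2, np.float64(0.01)), (np.float64(58.8), 0, np.float64(0.01)), (np.float64(58.3), -3, np.float64(0.01)), (np.float64(57.3), 1, np.float64(0.01))]
```

View pics/j.png

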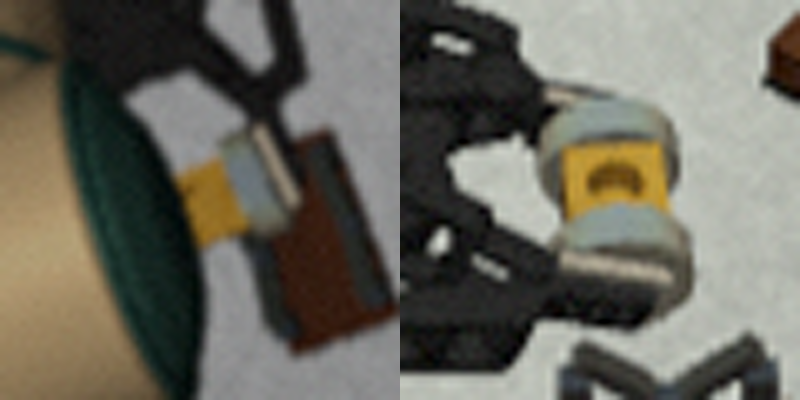

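The cup now faces up within about 3° (side view, centre (615,180)). A last small trim and settle, then I hand in.

Call:
{"op": "move_arm", "data": {
  "rows": [
    [255, 0, 0, 0, 0, -2.5, 0],
    [255, 0, 0, 0, 0, 0, 0],
    [255, 0, 0, 0, 0, 0, 0],
    [255, 0, 0, 0, 0, 0, 0],
    [255, 0, 0, 0, 0, 0, 0]
  ]
}}

```text
time_s: 18.95
ee_pos: [0.4557, 0.1914, 0.1787]
orientation: [2.344, 0.508, -1.685]
ft_force: [0.4, -0.0, -6.1]
finger_gap: 0.0551
finger_force: 66.7
```

Run:
```python
from h import *
b=ctrl.get_image('side');u,v=proj(b,[[.473,-.2435,.095]])[0];print(u,v,pt(b,u,v),b['color'][int(v),int(u)])
s=ctrl.read_state();print(s['qd'].round(3),s['finger_force']);print(ctrl.sign_off())
```

```text
318.67517857385735 165.81446776154684 [0.35928095 0.33729313 0.57971043] [162 141 109]
[-0.001  0.001  0.001  0.     0.001 -0.001] 66.72565340995789
the job is handed in; nothing more can be done
None
```

I handed the job in at about 19 s: the blue punch is home and released in the blue stand, and the die is held still about 18 cm up, its cup within about 3° of straight up by my measurement. No verdict was returned; the arm blocked my last look at the punch, so its last confirmation is just after release, top at z = 0.096.

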